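# Load a two-cell battery carrier and snap its retaining cap home

### The arm

A 6-joint arm with a two-finger parallel gripper is mounted at the origin on a cart in front of the work surface, level with it; the furniture and walls round the work are solid. World frame = base frame: x ahead of the robot, y to its left, z up, the work surface at z = 0. Lengths are in m, angles in rad, forces in N, time in s.
With the tool pointing down it reaches from about 0.225 to 0.875 m from the base axis. Payload 3.4 kg.
Tool frame: the origin (TCP) lies on the centre line of the jaws, within the pads' length; the fingertips stand 22 mm ahead of it and the grasp point (between the pads) lies 3 mm ahead of it; z points along the fingers, y is the line along which they close (so a half turn about z gives the same grasp; the last joint's range is limited). The gripper opens to 85 mm and grips with 20 to 120 N. Pads are 22 mm wide; open, the fingers measure 114 mm over their backs; the gripper's body (76 mm by 85 mm) begins 54 mm behind the grasp point. The pads swing forward as they close: fully open they stand 13 mm farther back than shut.
Start: joints at [-1.348, 0.276, 1.505, -0, 1.361, -0.121], TCP at [0.194, -0.541, 0.253] pointing down, gripper open.
Joint ranges: [-2.89, 2.89], [-0.75, 2.08], [0.22, 2.7], [-1.18, 4.32], [0.11, 2.71], [-2.7, 2.7]. Speed limits (rad/s): [2.57, 2.57, 3.14, 3.14, 3.14, 3.14].

### API

Orientations are given as a unit quaternion [w, x, y, z].
In Python, from rig import manip, camrig gives the robot as it stands (manip), with the cameras (camrig).
- The arm moves only by the shell command python3 steer.py 'ROWS' [OPENING] [FORCE]. ROWS is rows parted by semicolons, their numbers by spaces, 1 to 5 of them, each of 4 numbers: dx, dy, dz in m, then a turn about the tool's z in rad; each row shifts and turns the commanded pose from where the row before left it, along the tool's axes as they then stand; what a row does not reach is not made up. A row lasts 1/12 s, in which the tool goes at most 0.0417 m and 0.125 rad, less where a joint would pass 70% of its speed; a pose out of reach is approached as far as the arm can. OPENING is the finger opening in m, set as the command begins (- or left out keeps the last). The fingers move at their own pace and stop on an object; FORCE is the grip in N (left out, the last holds). Time passes only in rows, so rows that do not move let the fingers close. It prints the time, the measured TCP pose, the force, the opening and the grip force at its end.
- manip.get_state(): the state, without advancing time (a new reading comes with each control period).
- camrig.get_image(name): name is "side" or "top" or "wrist"; returns a dict with "img" (480x640x3 uint8, red, green, blue), "camera_matrix" (3x3 intrinsics, pixels), "T" (4x4, takes a point from camera to world coordinates); the wrist camera has in their place "hand_eye" (4x4, takes a point from camera to tool coordinates, whose origin is the TCP and whose axes are the flange's). Camera axes: x right, y down, z forward; pixel columns grow to the right and rows downward; lengths in m; the calibration is good to about 2 mm. A picture is of the moment at which its call begins: read the wrist's pose just before it. There is no depth.
- manip.sign_off(): hands the job in; it is judged then, once.
The state is a dict: "clock": time; "qpos": joint angles; "qd": joint speeds; "effort": joint torques, N m; "position": TCP position; "ee_rot": TCP orientation; "contact_force": force on the tool from outside, world axes, zero at the start; "moment": the same for the moment, N m; "width": finger opening in m; "gripper_force": force on a finger pad.
Only numpy, scipy, OpenCV 4.12 (cv2) and the standard library are available. Lean on these libraries where they do the work, as an engineer would, in place of code of your own. Each camera call takes 0.05 s, during which the arm holds its last target. There are 200 camera calls.

### The job

Load the battery carrier: stand one AA cell fully down in well 1 (one raised dot on each side, at the end with the screwed tongue), and only then the other cell in well 2 (two dots on each side), either cell in either well. Then take the retaining cap by its knob and press it straight down onto the stud between the cells until it clicks, and keep pressing after the push suddenly eases, so that it sits fully home; finish with the fingers still on the knob, pressing it down firmly - do not let go. Leave the padlock and the two anchor bolts where they lie.

Things in the scene. Friction and masses are not known exactly. Their poses are not given: they have to be found in the camera images.
- carrier: Battery carrier: bare aluminium block fixed to the desk, 90 x 48 mm, 35 mm high, at any yaw. Origin: centre of its underside; x points along it to well 1 and to the tongue (8 mm high, screw head 12 mm) that reaches 70 mm from the centre at that end only; z up. The wells lie on its x axis, 31 mm either side of the snap stud in the middle.
- well_1 (a point): Centre of the mouth of well 1, 35 mm above the desk: round blind hole 17.6 mm wide, 25 mm deep, next to the tongue, with one black raised dot (6 mm wide, 1.6 mm high) on each side. A cell fully down sticks out 25 mm, its top 60 mm above the desk.
- well_2 (a point): Centre of the mouth of well 2, the same size and height; two raised dots on each side, at the end without a tongue.
- stud_shoulder (a point): Centre of the top of the stud's round shoulder (32 mm across), 42.5 mm above the desk, z up; the hub mouth of the cap rests on it when home. Above it stands the stud's sprung steel head of four lobes, 23 mm across where widest (51.8 mm above the desk), top 60 mm above the desk.
- battery_1: AA cell, 14.8 mm in diameter, 50 mm tall, standing on the desk, button end up, 23 g. Origin: centre of its underside; z up its length. Its printed colour does not matter.
- battery_2: The other AA cell, the same size and way up.
- cap: Loose retaining cap, plain grey plastic, 60 g, 50 mm tall, standing on its hub. Origin: centre of the hub's mouth (underside); z up. From below: hollow hub 32 mm across, 0 to 19 mm (a 3 mm lip leaves the mouth 18 mm wide; 26 mm wide inside); round flange 76 mm across, 19 to 24 mm; ribbed round knob 26 mm across, 24 to 50 mm. Goes on at any yaw; home, the flange is 1.5 mm above the cells.
- cap_knob (a point): On the cap's axis 46 mm above its underside: grip height (fingertips 19 mm lower clear the flange by 3 mm). Pressing on: the lip meets the stud's head 15 mm above home; the push peaks at 10 to 18 N some 11 mm above home, eases to about 8 N while the lip slides over the head, drops to nothing with the snap 4 to 5 mm above home, then the cap goes freely to the solid shoulder.
- padlock: Small padlock, 57 x 38 x 18 mm, lying on the desk; bystander. Origin: centre of its underside.
- anchor_bolt_1: Steel anchor bolt, 23 x 60 x 23 mm, lying along its y axis on the near side of the carrier; bystander. Origin: centre of its underside.
- anchor_bolt_2: Steel anchor bolt, the same size, to the left of the carrier; bystander.

How it is judged:
On the way, in this order (a step that is already met when the one before it is completed fails the run):
1. a cell stands fully down in well 1 (((z of battery_1 in the frame of well_1 below -0.022 m and horizontal distance between battery_1 and well_1 below 0.004 m and angle between battery_1's own z axis and vertical below 0.15 rad) or (z of battery_2 in the frame of well_1 below -0.022 m and horizontal distance between battery_2 and well_1 below 0.004 m and angle between battery_2's own z axis and vertical below 0.15 rad))), for 0.2 s.
2. the other cell stands fully down in well 2 (((z of battery_1 in the frame of well_1 below -0.022 m and horizontal distance between battery_1 and well_1 below 0.004 m and angle between battery_1's own z axis and vertical below 0.15 rad) or (z of battery_2 in the frame of well_1 below -0.022 m and horizontal distance between battery_2 and well_1 below 0.004 m and angle between battery_2's own z axis and vertical below 0.15 rad)) and ((z of battery_1 in the frame of well_2 below -0.022 m and horizontal distance between battery_1 and well_2 below 0.004 m and angle between battery_1's own z axis and vertical below 0.15 rad) or (z of battery_2 in the frame of well_2 below -0.022 m and horizontal distance between battery_2 and well_2 below 0.004 m and angle between battery_2's own z axis and vertical below 0.15 rad))), for 0.2 s.
3. the cap has snapped over the stud's head and is home on the shoulder, with both cells in place (all of step 2 and z of cap in the frame of stud_shoulder between -0.003 and 0.0015 m and horizontal distance between cap and stud_shoulder below 0.003 m and angle between cap's own z axis and vertical below 0.06 rad), for 0.2 s.
At the end, for the whole second after the job is handed in: Each well holds an upright cell (within 0.15 rad), 22 to 25 mm deep, centred within 4 mm; the cap is within 1.5 mm of the shoulder, centred within 3 mm, level within 0.06 rad and still; for the last second the fingers push it and it presses on the carrier, each with over 4 N (all of step 3 and contact force between cap and carrier above 4 N and contact force between the fingers and cap above 4 N and linear speed of cap below 0.02 m/s); the arm keeps its last pose, push and grip.
It fails at once if the padlock is pushed more than 30 mm (distance of padlock from where it was at the start of the episode above 0.03 m).
It fails at once if the anchor bolt 1 is pushed more than 30 mm (distance of anchor_bolt_1 from where it was at the start of the episode above 0.03 m).
It fails at once if the anchor bolt 2 is pushed more than 30 mm (distance of anchor_bolt_2 from where it was at the start of the episode above 0.03 m).
It also fails if it takes over 67 s, if anything falls off the work surface, if the arm or the gripper's body presses on something with over 40 N, if the wrist force passes 120 N, or if a joint passes its speed limit or range.

## Working session

There is one attempt and no reset: what is moved stays moved. The work goes in short steps, Python scripts to look and compute and a shell command to move; the robot and the scene stay as the last step left them, time stands still between calls to the robot, and variables do not carry over. Pictures are saved under pics/ and viewed, at most 10 in all, crops included, and the job is handed in when it is done.

```bash
ls; mkdir -p pics; python3 - <<'E'
from rig import manip, camrig
import cv2,numpy as np
s=manip.get_state();print(s)
for n in("top","side"):
    d=camrig.get_image(n);cv2.imwrite(f"pics/{n}0.png",d["img"][:,:,::-1]);print(n,d["camera_matrix"],d["T"])
d=camrig.get_image("wrist");cv2.imwrite("pics/w0.png",d["img"][:,:,::-1]);print(d["hand_eye"],d["camera_matrix"])
E
```

```text
pics
rig.py
steer.py
{'clock': 0.0, 'qpos': array([-1.34798847e+00,  2.76591611e-01,  1.50614711e+00, -1.30712226e-05,
        1.36068620e+00, -1.20973524e-01]), 'qd': array([ 0.0002277 , -0.00134807,  0.00045571, -0.00106882, -0.00028091,
       -0.0015375 ]), 'effort': array([ 6.81999391e-04, -4.16769934e+01, -2.45800710e+01, -2.47136818e-07,
        1.11533061e-02,  2.50665408e-05]), 'position': array([ 0.1936992 , -0.5408701 ,  0.25243603]), 'ee_rot': array([-9.14623048e-04,  9.85262486e-01,  1.71046760e-01, -5.30092242e-05]), 'contact_force': array([-0.23279065,  0.64757723, -0.07829717]), 'moment': array([ 0.00312115,  0.05069519, -0.02408171]), 'gripper_force': 0.0, 'width': 0.0856241440648245}
top [[589.54157661   0.         319.25290914]
 [  0.         589.54157661 232.41222456]
 [  0.           0.           1.        ]] [[ 0.0250962  -0.99480498  0.09865717  0.38946502]
 [-0.99966763 -0.02555562 -0.00339558 -0.0415391 ]
 [ 0.00589918 -0.09853917 -0.99511569  1.35741361]
 [ 0.          0.          0.          1.        ]]
side [[469.40761381   0.         314.8487201 ]
 [  0.         469.40761381 239.86483146]
 [  0.           0.           1.        ]] [[-0.96572656 -0.13617724  0.22097052  0.31163169]
 [-0.25880258  0.44012388 -0.85983266  0.79078883]
 [ 0.01983523 -0.88755097 -0.46028234  0.5018212 ]
 [ 0.          0.          0.          1.        ]]
[[ 1.90348710e-04 -9.58472197e-01 -2.85185924e-01  7.20196507e-02]
 [ 9.99999962e-01  2.39714873e-04 -1.38195245e-04 -3.92399400e-05]
 [ 2.00819608e-04 -2.85185887e-01  9.58472206e-01 -1.20607869e-01]
 [ 0.00000000e+00  0.00000000e+00  0.00000000e+00  1.00000000e+00]] [[394.50440339   0.         316.13525465]
 [  0.         394.50440339 238.43240634]
 [  0.           0.           1.        ]]
```

View pics/top0.png

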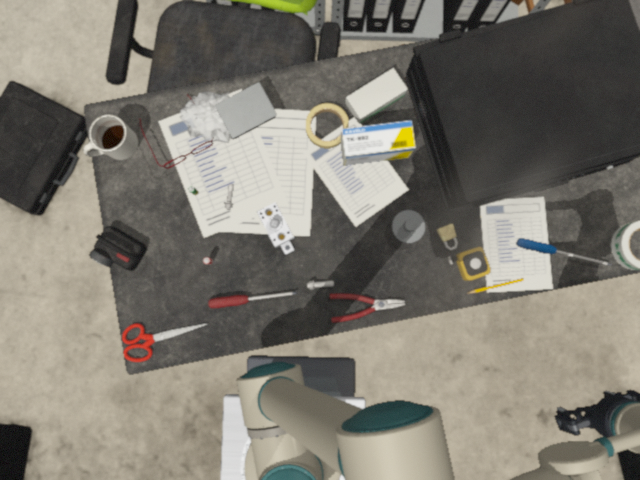

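View pics/side0.png

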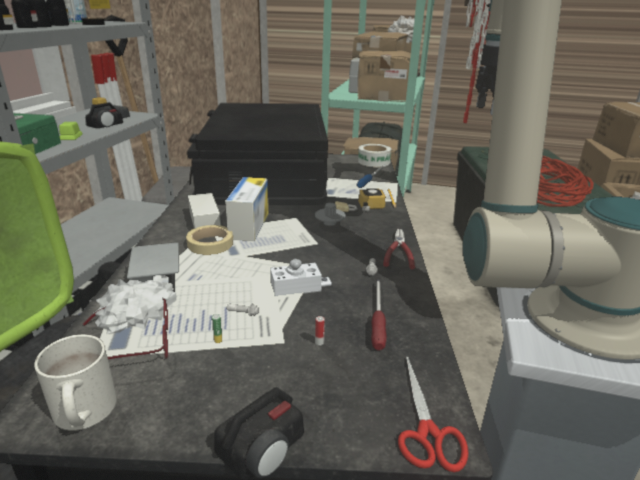

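Top view: carrier near (275,228) with its tongue at (288,247), red cell (209,255), green cell (194,188), cap (408,227), padlock (447,237), bolts (320,285) and (229,195). Side view: red cell 320,319–344, green cell 217,317–340, stud about (296,265), cap about (332,213).

```bash
cat > h.py <<'E'
from rig import manip, camrig
import cv2,numpy as np
from scipy.spatial.transform import Rotation as R
def tool():
    s=manip.get_state();T=np.eye(4);q=s["ee_rot"]
    T[:3,:3]=R.from_quat([q[1],q[2],q[3],q[0]]).as_matrix();T[:3,3]=s["position"];return T
def shot(n,f=None):
    Tt=tool();d=camrig.get_image(n)
    T=d["T"] if "T" in d else Tt@d["hand_eye"]
    if f:
        cv2.imwrite(f"pics/{f}.png",d["img"][:,:,::-1]);np.savez(f"pics/{f}.npz",K=d["camera_matrix"],T=T)
    return d["img"],d["camera_matrix"],T
def load(f): z=np.load(f"pics/{f}.npz");return z["K"],z["T"]
def ray(K,T,uv):
    d=T[:3,:3]@np.linalg.inv(K)@np.array([*uv,1.]);return T[:3,3],d/np.linalg.norm(d)
def onz(c,uv,z):
    o,d=ray(*c,uv);return o+d*(z-o[2])/d[2]
def tri(*cu):
    A=np.zeros((3,3));b=np.zeros(3)
    for c,uv in cu:
        o,d=ray(*c,uv);P=np.eye(3)-np.outer(d,d);A+=P;b+=P@o
    x=np.linalg.solve(A,b);e=[]
    for c,uv in cu:
        o,d=ray(*c,uv);e.append(np.linalg.norm((np.eye(3)-np.outer(d,d))@(x-o))*1e3)
    return x.round(4),np.round(e,1)
def togo(p):   # shift in tool axes to bring TCP to world p
    T=tool();return (T[:3,:3].T@(np.array(p)-T[:3,3])).round(4)
E
python3 - <<'E'
from h import *
for n in("top","side"): shot(n,n+"1")
t,s=load("top1"),load("side1")
for n,a,b in(("red top",(207.5,261),(320,319)),("green top",(193,190),(217,317)),("stud",(274,226),(296,263)),("cap",(408,227),(332,208)),("tongue",(288,247),(327,282)),("padlock",(447,237),(345,207)),("bolt1",(320,285),(372,268)),("bolt2",(229,195),(240,309))): print(n,*tri((t,a),(s,b)))
a=cv2.imread("pics/top1.png")[175:275,180:310];b=cv2.imread("pics/side1.png")[250:350,205:335]
c=cv2.imread("pics/top1.png")[200:300,300:430]
cv2.imwrite("pics/c1.png",cv2.resize(np.hstack([a,c]),None,fx=3.05,fy=3.05,interpolation=2))
E
```

```text
red top [0.4505 0.2009 0.0458] [1.3 1.3]
green top [0.6097 0.241  0.0445] [1.5 1.5]
stud [0.5333 0.0557 0.0535] [2.9 2.9]
cap [ 0.5367 -0.2451  0.0418] [0.5 0.5]
tongue [0.4851 0.0244 0.0019] [3.2 3.2]
padlock [ 0.521  -0.3404  0.007 ] [0.7 0.7]
bolt1 [ 0.4036 -0.0508  0.0046] [0.7 0.7]
bolt2 [0.6055 0.1649 0.0084] [0.8 0.8]
```

View pics/c1.png

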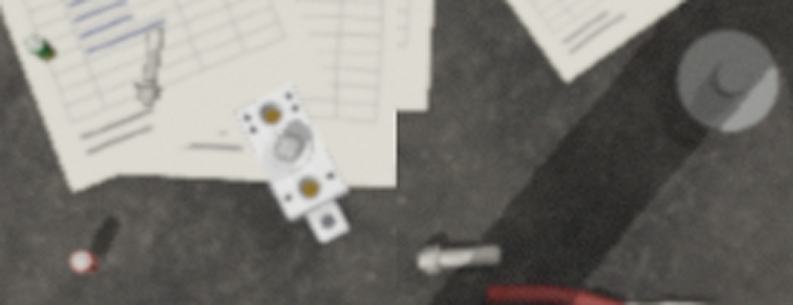

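```bash
M="python3 steer.py"
$M '0.03 -0.0265 0.002 0; 0.03 -0.0265 0.002 0; 0.03 -0.0265 0.002 0; 0.03 -0.0265 0.002 0; 0.03 -0.0265 0.002 0' | tail -3
$M '0.03 -0.0265 0.002 0; 0.03 -0.0265 0.002 0; 0.03 -0.0265 0.002 0; 0.03 -0.0265 0.002 0; 0.03 -0.0265 0.002 0' | tail -1
$M '0.03 -0.0265 0.002 0; 0.03 -0.0265 0.002 0; 0.03 -0.0265 0.002 0; 0.03 -0.0265 0.002 0; 0.03 -0.0265 0.002 0' | tail -1
$M '0.03 -0.0265 0.002 0; 0.03 -0.0265 0.002 0; 0 0 0 -0.11; 0 0 0 -0.11; 0 0 0 0' | tail -1
python3 - <<'E'
from h import *
t=load("top1")
a=onz(t,(268.9,212.7),.035);b=onz(t,(281.6,236.6),.035);print(a,b,(a+b)/2,np.linalg.norm(a-b),np.degrees(np.arctan2(*(b-a)[1::-1])))
shot("wrist","wA");print(tool())
E
```

```text
contact_force: [1.8, -0.3, -0.3]
width: 0.0854
gripper_force: 0.0
gripper_force: 0.0
gripper_force: 0.0
gripper_force: 0.0
[0.56241067 0.06885803 0.035     ] [0.50892093 0.0384671  0.035     ] [0.5356658  0.05366257 0.035     ] 0.06152041061258847 -150.39633254750993
[[ 8.45901288e-01  5.33339172e-01 -5.81022197e-04  5.22033477e-01]
 [ 5.33339171e-01 -8.45901472e-01 -1.69814491e-04  5.50975809e-02]
 [-5.82056252e-04 -1.66235600e-04 -9.99999817e-01  2.19024388e-01]
 [ 0.00000000e+00  0.00000000e+00  0.00000000e+00  1.00000000e+00]]
```

View pics/wA.png

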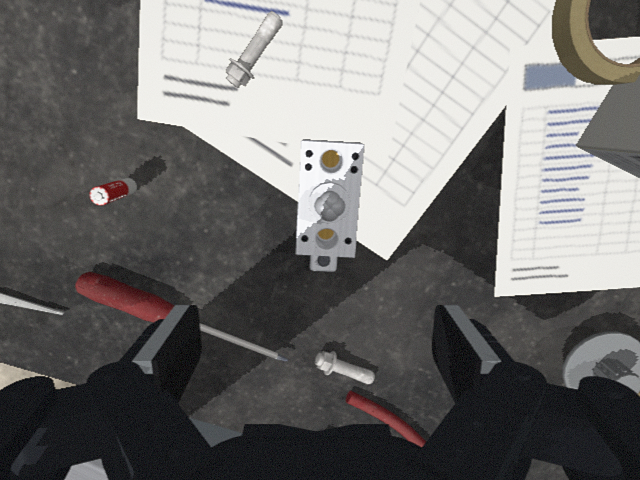

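Wrist view A: well 2 mouth about (331,160), stud (330,205), well 1 (326,237), tongue (322,262) — carrier almost aligned with the tool. Red cell top about (98,196). Second viewpoint next.

```bash
M="python3 steer.py"
$M '0 -0.04 0 0; 0 -0.04 0 0;0 0 0 0;0 0 0 0' | tail -1
python3 - <<'E'
from h import *
shot("wrist","wB")
a=cv2.imread("pics/wA.png")[133:283,280:380]
b=cv2.imread("pics/wB.png")
c=load("wB");A=load("wA")
# predicted location of carrier in B
def proj(c,p):
    K,T=c;q=np.linalg.inv(T)@np.append(p,1);q=K@q[:3];return q[:2]/q[2]
p=onz(A,(329,205),.04);u,v=proj(c,p);u0,v0=int(u)-50,int(v)-75;print(u0,v0)
cv2.imwrite("pics/c2.png",cv2.resize(np.hstack([a,b[v0:v0+150,u0:u0+100]]),None,fx=4,fy=4,interpolation=2))
E
```

```text
gripper_force: 0.0
382 128
```

View pics/c2.png

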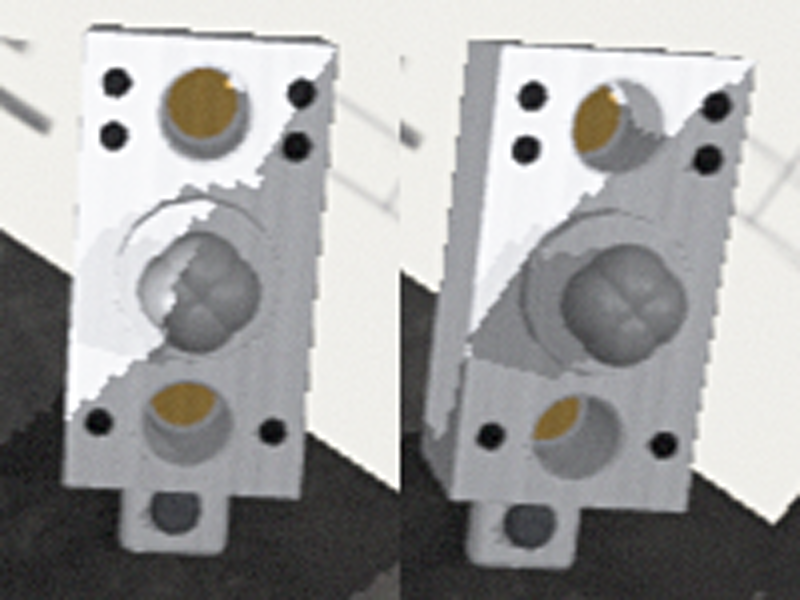

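Crops: well 2 centres A(206,112)/B(220,125), well 1 A(187,424)/B(177,436), head A(199,290)/B(225,303), dots as read.

```bash
python3 - <<'E'
from h import *
A,B,t=load("wA"),load("wB"),load("top1")
fa=lambda x,y:((x+.5)/4-.5+280,(y+.5)/4-.5+133)
fb=lambda x,y:((x+.5)/4-.5+382,(y+.5)/4-.5+128)
P={}
for n,a,b in(("w2",(206,112),(220,125)),("w1",(187,424),(177,436)),("head",(199,290),(225,303)),("d2a",(116,81),(132,96)),("d2b",(114,135),(126,150)),("d2c",(301,94),(316,106)),("d2d",(296,147),(308,159)),("d1a",(98,421),(90,435)),("d1b",(272,431),(263,444)),("screw",(173,507),(130,521))):
    P[n],e=tri((A,fa(*a)),(B,fb(*b)));print(n,P[n],e)
w1=.5*(onz(A,fa(187,424),.035)+onz(B,fb(177,436),.035));w2=.5*(onz(A,fa(206,112),.035)+onz(B,fb(220,125),.035))
print("onz",w1,w2,(w1+w2)/2,np.linalg.norm(w1-w2),np.degrees(np.arctan2(*(w1-w2)[1::-1])))
print("A/B",onz(A,fa(187,424),.035),onz(B,fb(177,436),.035))
i=cv2.imread("pics/wA.png")[146:246,60:160];j=cv2.imread("pics/wB.png")[146:246,160:260]
cv2.imwrite("pics/c3.png",cv2.resize(np.hstack([i,j]),None,fx=4,fy=4,interpolation=2))
E
```

```text
w2 [0.5646 0.0695 0.0354] [0.1 0.1]
w1 [0.5105 0.0387 0.034 ] [0.2 0.2]
head [0.5377 0.0543 0.0527] [0. 0.]
d2a [0.5601 0.0869 0.0353] [0.1 0.1]
d2b [0.5514 0.0818 0.0352] [0.1 0.1]
d2c [0.5771 0.0562 0.0352] [0.1 0.1]
d2d [0.5684 0.0515 0.0358] [0.1 0.1]
d1a [0.5016 0.0543 0.0354] [0. 0.]
d1b [0.5187 0.0236 0.0352] [0.1 0.1]
screw [0.4873 0.0267 0.0112] [0.1 0.1]
onz [0.51069661 0.03901926 0.035     ] [0.56458165 0.06941962 0.035     ] [0.53763913 0.05421944 0.035     ] 0.06186905684086974 -150.569579808239
A/B [0.51060871 0.03879502 0.035     ] [0.51078451 0.0392435  0.035     ]
```

View pics/c3.png

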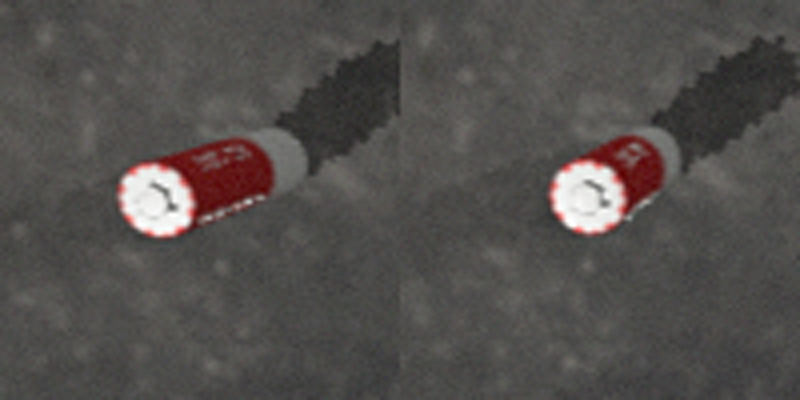

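```bash
python3 - <<'E'
from h import *
A,B=load("wA"),load("wB")
p,e=tri((A,((157.5)/4-.5+60,200.5/4-.5+146)),(B,((189.5)/4-.5+160,197.5/4-.5+146)));print(p,e)
print(togo([*p[:2],.13]),tool()[:3,3])
E
python3 steer.py '0 0 0 0.048;0 0 0 0' 0.05|tail -8
python3 - <<'E'
from h import *
A,B=load("wA"),load("wB")
p,e=tri((A,((157.5)/4-.5+60,200.5/4-.5+146)),(B,((189.5)/4-.5+160,197.5/4-.5+146)))
print(togo([*p[:2],.13]),np.degrees(np.arctan2(*tool()[1::-1,0])))
E
```

```text
[0.4508 0.2023 0.0489] [0. 0.]
[ 0.0187 -0.083   0.0895] [0.4791937  0.12214779 0.21961737]
clock: 2.52
position: [0.4801, 0.1211, 0.2195]
ee_rot: [0.0, 0.967, 0.253, 0.0]
contact_force: [0.4, 0.2, -1.5]
width: 0.0636
gripper_force: 0.0
[ 0.0142 -0.0852  0.0894] 29.348798899551305
```

```bash
M="python3 steer.py"
$M '0.005 -0.0284 0.02 0;0.005 -0.0284 0.02 0;0.0042 -0.0284 0.02 0;0 0 0.03 0;0 0 0 0'|tail -8
$M '0 0 0 0;0 0 0 0'|tail -8
python3 - <<'E'
from h import *
print(togo([.4508,.2023,.05])); shot("wrist","wC")
E
```

```text
clock: 2.93
position: [0.4464, 0.2025, 0.125]
ee_rot: [0.0, 0.967, 0.256, -0.005]
contact_force: [-0.7, 0.4, 0.0]
width: 0.0499
gripper_force: 0.0
clock: 3.1
position: [0.4513, 0.2027, 0.1303]
ee_rot: [0.0, 0.967, 0.254, 0.001]
contact_force: [0.7, -0.6, 1.3]
width: 0.0497
gripper_force: 0.0
[-0.0008  0.      0.0803]
```

View pics/wC.png

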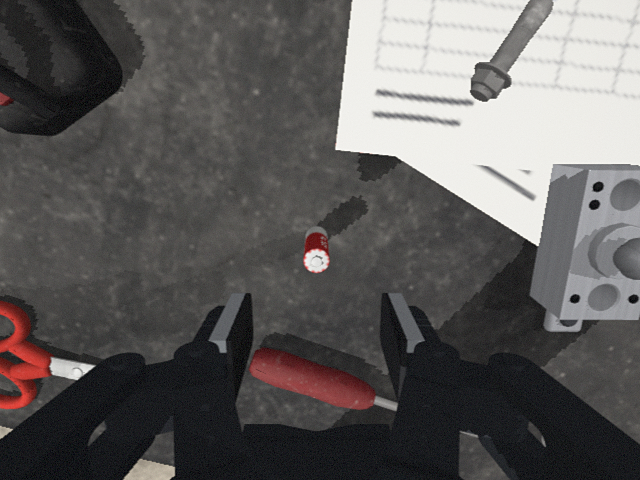

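The cell top is at (317,262), centred between the jaws (318). Descend and grip.

```bash
M="python3 steer.py"
$M '-0.0008 0 0.035 0;0 0 0.03 0;0 0 0.0153 0;0 0 0 0;0 0 0 0'|tail -8
$M '0 0 0 0;0 0 0 0;0 0 0 0;0 0 0 0;0 0 0 0' 0.008 30|tail -8
python3 - <<'E'
from h import *
print(togo([.4508,.2023,.05]),tool()); s=manip.get_state();print(s["width"],s["gripper_force"])
E
```

```text
clock: 3.57
position: [0.4502, 0.2026, 0.0498]
ee_rot: [0.0, 0.967, 0.254, 0.001]
contact_force: [0.9, -0.2, -0.2]
width: 0.0499
gripper_force: 0.0
clock: 3.98
position: [0.4504, 0.2033, 0.0505]
ee_rot: [0.0, 0.967, 0.255, 0.002]
contact_force: [-0.0, -0.5, 6.1]
width: 0.0139
gripper_force: 29.4
[-0.0001  0.0011  0.0005] [[ 8.69770369e-01  4.93443551e-01  3.60096223e-03  4.50385521e-01]
 [ 4.93444368e-01 -8.69777062e-01  7.20007470e-04  2.03307780e-01]
 [ 3.48731739e-03  1.15063337e-03 -9.99993257e-01  5.05090917e-02]
 [ 0.00000000e+00  0.00000000e+00  0.00000000e+00  1.00000000e+00]]
0.013946860091902834 29.35054510831833
```

```bash
M="python3 steer.py"
$M '0 0 -0.035 0;0 0 -0.035 0;0 0 0 0'|tail -8
python3 - <<'E'
from h import *
print(togo([.5107,.0389,.12]))
E
```

```text
clock: 4.23
position: [0.4531, 0.2044, 0.1249]
ee_rot: [-0.0, 0.967, 0.255, 0.006]
contact_force: [1.7, -0.0, 0.3]
width: 0.0135
gripper_force: 29.4
[-0.0316  0.1723  0.005 ]
```

```bash
M="python3 steer.py"
$M '-0.0063 0.0344 0 0;-0.0063 0.0344 0 0;-0.0063 0.0344 0 0;-0.0063 0.0344 0 0;-0.0063 0.0344 0 0'|tail -8
$M '0 0 0 0;0 0 0 0;0 0 0 0'|tail -8
python3 - <<'E'
from h import *
print(togo([.5107,.0389,.09]));shot("wrist","wD");shot("side","sD")
a=cv2.imread("pics/wD.png")[140:400,180:460];b=cv2.imread("pics/sD.png")[210:310,250:350]
cv2.imwrite("pics/c4.png",np.hstack([cv2.resize(a,None,fx=1.6,fy=1.6),cv2.resize(b,(350,416),interpolation=2)]))
E
```

```text
clock: 4.65
position: [0.5067, 0.0365, 0.1192]
ee_rot: [0.0, 0.967, 0.255, 0.0]
contact_force: [0.5, -0.1, -0.7]
width: 0.0134
gripper_force: 29.4
clock: 4.9
position: [0.5059, 0.038, 0.1188]
ee_rot: [-0.0, 0.967, 0.255, -0.0]
contact_force: [-0.3, 0.5, -1.2]
width: 0.0138
gripper_force: 29.5
[0.0046 0.0016 0.0288]
```

View pics/c4.png

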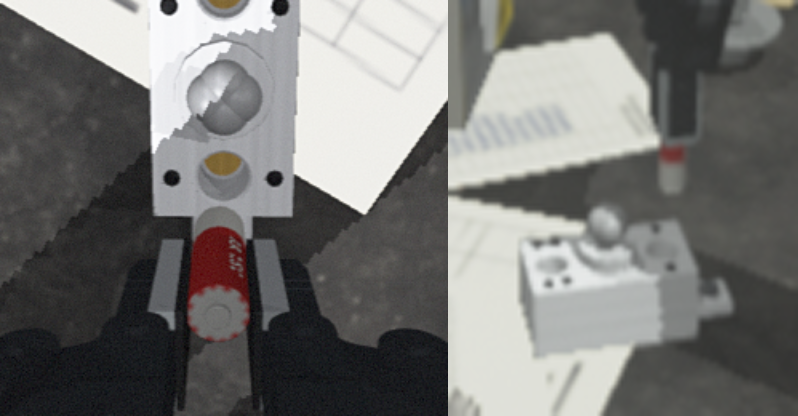

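Cell is held upright; its top is centred at full-image (316.3,335.6), well 1 mouth at (320,250). Checking the offset in the tool frame.

```bash
python3 - <<'E'
from h import *
D=load("wD");T=tool()
top=onz(D,(316.1,335.3),T[2,3]);w=onz(D,(319.9,249.9),.035)
print("cell top in tool",T[:3,:3].T@(top-T[:3,3]),"well",w, togo([.5107,.0389,.09]))
E
```

```text
cell top in tool [ 1.14984996e-03  7.14381285e-04 -9.47726132e-07] well [0.51086696 0.03869791 0.035     ] [0.0044 0.0024 0.0289]
```

```bash
M="python3 steer.py"
$M '0.0038 0.0018 0.013 0;0 0 0.013 0;0 0 0 0;0 0 0 0'|tail -8
python3 - <<'E'
from h import *
print(togo([.5107,.0389,.06]),tool()[:3,3]);shot("wrist","wE");shot("side","sE")
a=cv2.imread("pics/wE.png")[190:370,240:400];b=cv2.imread("pics/sE.png")[220:310,250:350]
cv2.imwrite("pics/c5.png",np.hstack([cv2.resize(a,(400,450)),cv2.resize(b,(400,450),interpolation=2)]))
E
```

```text
clock: 5.33
position: [0.5096, 0.0393, 0.0926]
ee_rot: [-0.0, 0.967, 0.256, -0.001]
contact_force: [-0.3, -0.4, -0.8]
width: 0.0135
gripper_force: 29.5
[0.0008 0.0009 0.0326] [0.50960579 0.03929374 0.09258037]
```

View pics/c5.png

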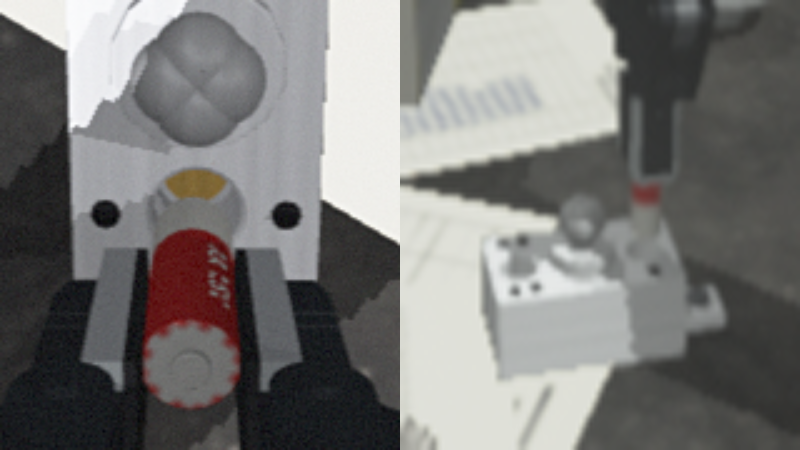

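Cell base is right over the mouth of well 1, laterally centred (195 vs 197 in the crop). Descend watching force.

```bash
M="python3 steer.py"
$M '0 0 0.006 0;0 0 0.006 0;0 0 0 0;0 0 0 0'|tail -8
python3 -c "
from h import *
print(togo([.5107,.0389,.06]),manip.get_state()['contact_force'])"
```

```text
clock: 5.77
position: [0.5102, 0.0381, 0.0806]
ee_rot: [-0.0, 0.967, 0.255, -0.001]
contact_force: [0.2, 0.1, -0.3]
width: 0.0134
gripper_force: 29.6
[ 0.0008 -0.0004  0.0206] [ 0.18052512  0.05561305 -0.3298364 ]
```

```bash
M="python3 steer.py"
$M '0 0 0.006 0;0 0 0.006 0;0 0 0.006 0;0 0 0.0025 0;0 0 0 0'|tail -8
$M '0 0 0 0;0 0 0 0'|tail -8
python3 -c "
from h import *
print(togo([.5107,.0389,.06]),manip.get_state()['contact_force'])"
```

```text
clock: 6.18
position: [0.5104, 0.0381, 0.0606]
ee_rot: [-0.0, 0.967, 0.255, -0.0]
contact_force: [-1.4, 0.0, 4.8]
width: 0.0134
gripper_force: 29.9
clock: 6.35
position: [0.5104, 0.0381, 0.0606]
ee_rot: [0.0, 0.967, 0.255, -0.0]
contact_force: [-2.7, 0.3, 4.0]
width: 0.0137
gripper_force: 29.9
[ 0.0007 -0.0006  0.0006] [-2.69386898  0.31931897  4.03647936]
```

```bash
M="python3 steer.py"
$M '0 0 0 0;0 0 0 0;0 0 0 0;0 0 0 0' 0.05|tail -8
$M '0 0 -0.035 0;0 0 -0.035 0;0 0 -0.02 0;0 0 0 0'|tail -8
python3 -c "
from h import *
print(togo([.6097,.24,.17]))"
```

```text
clock: 6.68
position: [0.5106, 0.0381, 0.0602]
ee_rot: [-0.0, 0.967, 0.255, -0.0]
contact_force: [-0.8, -0.5, -0.3]
width: 0.0501
gripper_force: 0.0
clock: 7.02
position: [0.5139, 0.038, 0.1549]
ee_rot: [0.002, 0.967, 0.255, 0.005]
contact_force: [0.4, -0.7, 0.9]
width: 0.0503
gripper_force: 0.0
[ 0.1831 -0.1284 -0.0142]
```

```bash
M="python3 steer.py"
$M '0.0305 -0.0214 -0.002 0;0.0305 -0.0214 -0.002 0;0.0305 -0.0214 -0.003 0;0 0 0 0;0 0 0 0'|tail -8
python3 -c "
from h import *
shot('wrist','gA')"
$M '0.03 -0.0214 -0.002 0;0.03 -0.0214 -0.002 0;0.03 -0.0214 -0.003 0;0 0 0 0;0 0 0 0'|tail -8
python3 -c "
from h import *
shot('wrist','gB');print(togo([.51,-.2,.19]),togo([.54,-.26,.19]))"
```

```text
clock: 7.43
position: [0.5587, 0.1406, 0.1563]
ee_rot: [0.0, 0.967, 0.256, -0.001]
contact_force: [-0.2, 1.1, 0.6]
width: 0.0502
gripper_force: 0.0
clock: 7.9
position: [0.6049, 0.2392, 0.1634]
ee_rot: [0.0, 0.967, 0.256, -0.001]
contact_force: [-1.9, -0.5, -0.4]
width: 0.05
gripper_force: 0.0
[-0.2981  0.3346 -0.0256] [-0.3016  0.4016 -0.0255]
```

```bash
M="python3 steer.py"
$M '-0.027 0.0304 -0.0025 0;-0.027 0.0304 -0.0025 0;-0.027 0.0304 -0.0025 0;-0.027 0.0304 -0.0025 0;-0.027 0.0304 -0.0025 0'|tail -1
$M '-0.027 0.0304 -0.0025 0;-0.027 0.0304 -0.0025 0;-0.027 0.0304 -0.0025 0;-0.027 0.0304 -0.0025 0;-0.027 0.0304 -0.0025 0'|tail -1
$M '-0.027 0.0304 -0.0025 0;0 0 0 0;0 0 0 0'|tail -8
python3 -c "
from h import *
shot('wrist','kA')"
$M '0 0.035 0 0;0 0.033 0 0;0 0 0 0;0 0 0 0'|tail -8
python3 - <<'E'
from h import *
shot('wrist','kB')
def proj(c,p):
    K,T=c;q=np.linalg.inv(T)@np.append(p,1);q=K@q[:3];return q[:2]/q[2]
out=[]
for f,p,s in(("gA",(.61,.2415,.05),60),("gB",(.61,.2415,.05),60),("kA",(.537,-.245,.04),130),("kB",(.537,-.245,.04),130)):
    u,v=proj(load(f),p);print(f,u,v)
    u0=int(np.clip(u-s/2,0,640-s));v0=int(np.clip(v-s/2,0,480-s))
    im=cv2.imread(f"pics/{f}.png")[v0:v0+s,u0:u0+s];print(f,u0,v0,s)
    out.append(cv2.resize(im,(300,300),interpolation=2) if s<100 else cv2.resize(im,(390,390),interpolation=2))
L=np.vstack(out[2:])  # not used
row1=np.hstack([out[2],out[3]]);row2=np.hstack([cv2.resize(o,(200,200),interpolation=2) for o in out[:2]]);
row2=np.hstack([row2,np.zeros((200,380,3),np.uint8)])
cv2.imwrite("pics/c6.png",np.vstack([row1,row2]))
E
```

```text
gripper_force: 0.0
gripper_force: 0.0
clock: 9.03
position: [0.509, -0.201, 0.1918]
ee_rot: [-0.0, 0.968, 0.252, -0.001]
contact_force: [0.4, 1.1, 0.2]
width: 0.0503
gripper_force: 0.0
clock: 9.42
position: [0.5451, -0.2569, 0.1913]
ee_rot: [-0.001, 0.967, 0.255, -0.001]
contact_force: [-0.1, -0.0, 0.0]
width: 0.0502
gripper_force: 0.0
gA 200.17677102991908 76.68115589579297
gA 170 46 60
gB 317.2119336310425 233.23028521538504
gB 287 203 60
kA 389.74876946599653 222.09231982088164
kA 324 157 130
kB 296.57808942625917 228.03172494599247
kB 231 163 130
```

View pics/c6.png

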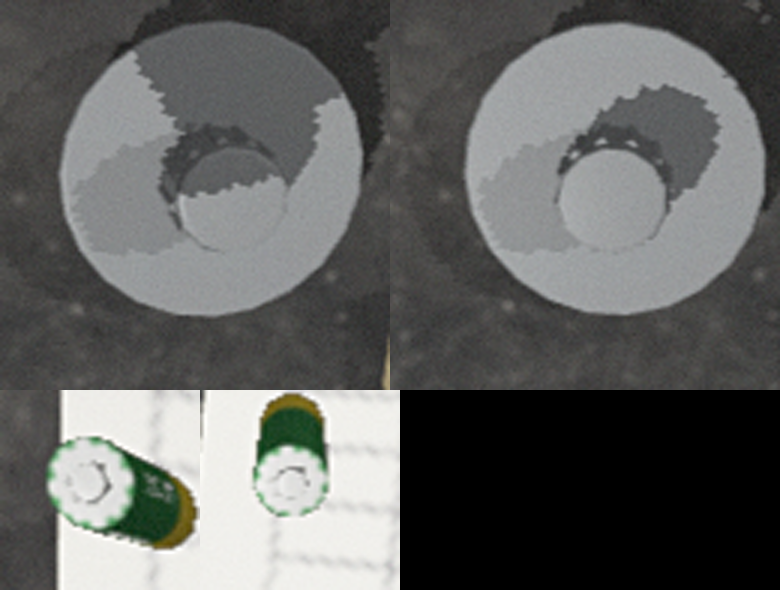

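Green cell top: gA tile (91,93), gB tile (92,91). Cap knob top: kA (233,200.5), kB (223.5,200); flange centres kA (212,169), kB (225.5,169).

```bash
python3 - <<'E'
from h import *
c={k:load(k) for k in("gA","gB","kA","kB")}
g=lambda x,y,u,v,s:((x+.5)/s-.5+u,(y+.5)/s-.5+v)
G=tri((c["gA"],g(91,93,170,46,10/3)),(c["gB"],g(92,91,287,203,10/3)));print("green",*G)
print(onz(c["gA"],g(91,93,170,46,10/3),.049),onz(c["gB"],g(92,91,287,203,10/3),.049))
print("knob",*tri((c["kA"],g(233,200.5,324,157,3)),(c["kB"],g(223.5,200,231,163,3))))
print("flange",*tri((c["kA"],g(212,169,324,157,3)),(c["kB"],g(225.5,169,231,163,3))))
print(onz(c["kB"],g(223.5,200,231,163,3),.05),onz(c["kB"],g(225.5,169,231,163,3),.024))
print(togo([*G[0][:2],.14]))
E
```

```text
green [0.6106 0.244  0.0488] [0.1 0.1]
[0.6105122  0.24394883 0.049     ] [0.61067924 0.24398942 0.049     ]
knob [ 0.5413 -0.2499  0.0486] [0.1 0.1]
flange [ 0.5424 -0.249   0.0238] [0.1 0.1]
[ 0.54171295 -0.24971828  0.05      ] [ 0.54240673 -0.24905312  0.024     ]
[ 0.3043 -0.4019  0.052 ]
```

```bash
M="python3 steer.py"
$M '0.0234 -0.0309 0.002 0;0.0234 -0.0309 0.002 0;0.0234 -0.0309 0.002 0;0.0234 -0.0309 0.002 0;0.0234 -0.0309 0.002 0'|tail -1
$M '0.0234 -0.0309 0.002 0;0.0234 -0.0309 0.002 0;0.0234 -0.0309 0.002 0;0.0234 -0.0309 0.002 0;0.0234 -0.0309 0.002 0'|tail -1
$M '0.0234 -0.0309 0.002 0;0.0234 -0.0309 0.002 0;0.0234 -0.0309 0.002 0;0 0 0 0;0 0 0 0'|tail -8
$M '0 0 0 0'|tail -1
python3 -c "
from h import *
print(togo([.6106,.244,.05]))"
```

```text
gripper_force: 0.0
gripper_force: 0.0
clock: 10.72
position: [0.6093, 0.2453, 0.1654]
ee_rot: [-0.0, 0.966, 0.258, -0.001]
contact_force: [-0.1, -0.3, -0.2]
width: 0.05
gripper_force: 0.0
gripper_force: 0.0
[ 0.0016 -0.0008  0.1157]
```

```bash
M="python3 steer.py"
$M '0.0014 -0.0012 0.035 0;0 0 0.035 0;0 0 0.03 0;0 0 0.0157 0;0 0 0 0'|tail -8
$M '0 0 0 0;0 0 0 0'|tail -1
python3 -c "
from h import *
print(togo([.6106,.244,.05]))"
$M '0 0 0 0;0 0 0 0;0 0 0 0;0 0 0 0;0 0 0 0' 0.008 30|tail -8
python3 -c "
from h import *
print(togo([.6106,.244,.05]))"
$M '0 0 -0.035 0;0 0 -0.035 0;0 0 0 0;0 0 0 0'|tail -8
python3 -c "
from h import *
print(togo([.5646,.0694,.125]))"
```

```text
clock: 11.22
position: [0.6086, 0.2413, 0.0462]
ee_rot: [0.0, 0.967, 0.254, -0.005]
contact_force: [-0.4, -0.4, -0.4]
width: 0.0501
gripper_force: 0.0
gripper_force: 0.0
[-0.0021 -0.0019  0.0019]
clock: 11.8
position: [0.6133, 0.2443, 0.0518]
ee_rot: [0.0, 0.967, 0.255, 0.001]
contact_force: [-0.8, 0.1, 6.2]
width: 0.0137
gripper_force: 29.2
[-0.0025 -0.0011  0.0018]
clock: 12.13
position: [0.614, 0.2446, 0.123]
ee_rot: [-0.0, 0.967, 0.255, 0.003]
contact_force: [0.6, -0.6, -1.0]
width: 0.0135
gripper_force: 29.3
[-0.1294  0.128  -0.0025]
```

```bash
M="python3 steer.py"
$M '-0.0255 0.0256 0 0;-0.0255 0.0256 0 0;-0.0255 0.0256 0 0;-0.0255 0.0256 0 0;-0.025 0.0256 0 0'|tail -1
$M '0 0 0 0;0 0 0 0;0 0 0 0'|tail -8
python3 - <<'E'
from h import *
print(togo([.5646,.0694,.0618]))
im,K,T=shot("wrist","wF")
g=im.astype(int);hsv=cv2.cvtColor(im,cv2.COLOR_RGB2HSV)
m=((hsv[...,0]>40)&(hsv[...,0]<85)&(hsv[...,1]>100)).astype(np.uint8)
n,l,st,ce=cv2.connectedComponentsWithStats(m);i=1+st[1:,4].argmax();print(st[i],ce[i])
x,y,w,h,_=st[i]
for v in range(y-2,y+h+3,4):
    u=np.where(l[v]==i)[0]
    print(v,(u.min(),u.max(),len(u)) if len(u) else None)
E
```

```text
gripper_force: 29.4
clock: 12.8
position: [0.5647, 0.0702, 0.1194]
ee_rot: [-0.0, 0.967, 0.255, -0.001]
contact_force: [-0.1, -0.2, -0.2]
width: 0.0132
gripper_force: 29.4
[-0.0004  0.0007  0.0576]
[ 296  286   41   52 1278] [315.34350548 307.91862285]
284 None
288 (np.int64(307), np.int64(325), 19)
292 (np.int64(303), np.int64(328), 26)
296 (np.int64(300), np.int64(330), 31)
300 (np.int64(299), np.int64(330), 32)
304 (np.int64(299), np.int64(331), 33)
308 (np.int64(299), np.int64(332), 34)
312 (np.int64(299), np.int64(332), 34)
316 (np.int64(299), np.int64(332), 34)
320 (np.int64(298), np.int64(332), 35)
324 (np.int64(297), np.int64(334), 22)
328 (np.int64(298), np.int64(335), 9)
332 (np.int64(297), np.int64(335), 5)
336 (np.int64(297), np.int64(297), 1)
340 None
```

```bash
python3 - <<'E'
from h import *
a=cv2.imread("pics/wF.png");r=cv2.imread("pics/wD.png")
print([(v,a[v,316].tolist()) for v in range(306,362,2)])
print([(v,r[v,316].tolist()) for v in range(306,362,2)])
K,T=load("wF");Tt=tool()
def pj(p): q=K@(np.linalg.inv(T)@np.append(p,1))[:3];return (q[:2]/q[2]).round(1)
for dx in(-.003,-.002,-.001,0,.001):
    f=lambda x,y:pj(Tt[:3,:3]@np.array([x,y,0.0018-.0018])+Tt[:3,3])
    print(dx,f(dx,0),f(dx-.0074,0),f(dx+.0074,0))
E
```

```text
[(306, [32, 57, 25]), (308, [28, 57, 22]), (310, [29, 60, 27]), (312, [24, 55, 22]), (314, [27, 57, 23]), (316, [27, 54, 23]), (318, [39, 62, 30]), (320, [25, 57, 15]), (322, [56, 75, 50]), (324, [98, 101, 101]), (326, [101, 104, 105]), (328, [102, 102, 103]), (330, [103, 102, 103]), (332, [98, 101, 100]), (334, [88, 90, 90]), (336, [113, 113, 115]), (338, [103, 103, 104]), (340, [99, 101, 102]), (342, [97, 99, 96]), (344, [99, 101, 100]), (346, [103, 101, 103]), (348, [94, 99, 99]), (350, [100, 99, 101]), (352, [101, 103, 103]), (354, [95, 100, 97]), (356, [86, 95, 84]), (358, [18, 19, 92]), (360, [10, 15, 90])]
[(306, [30, 26, 97]), (308, [26, 28, 97]), (310, [26, 27, 93]), (312, [21, 20, 94]), (314, [25, 25, 97]), (316, [14, 8, 92]), (318, [70, 70, 114]), (320, [101, 103, 113]), (322, [113, 116, 115]), (324, [114, 117, 112]), (326, [117, 115, 116]), (328, [110, 110, 108]), (330, [94, 94, 97]), (332, [122, 122, 122]), (334, [107, 111, 110]), (336, [109, 110, 109]), (338, [109, 111, 112]), (340, [111, 112, 111]), (342, [111, 110, 112]), (344, [107, 106, 109]), (346, [106, 105, 107]), (348, [108, 111, 110]), (350, [108, 110, 108]), (352, [88, 88, 109]), (354, [75, 76, 79]), (356, [69, 74, 74]), (358, [83, 85, 86]), (360, [78, 78, 83])]
-0.003 [315.5 345.4] [315.5 363.9] [315.4 326.2]
-0.002 [315.5 342.8] [315.5 361.4] [315.4 323.6]
-0.001 [315.5 340.2] [315.5 358.9] [315.4 321. ]
0 [315.5 337.7] [315.5 356.4] [315.4 318.3]
0.001 [315.5 335.1] [315.5 353.9] [315.4 315.7]
```

Green cell sits 2 mm toward −x in the grip (red was about +0.4 mm); compensate and insert.

```bash
M="python3 steer.py"
$M '0.0016 0.0004 0.013 0;0 0 0.013 0;0 0 0 0;0 0 0 0'|tail -8
python3 -c "
from h import *
print(togo([.5646,.0694,.0618]))"
$M '0 0 0.006 0;0 0 0.006 0;0 0 0 0;0 0 0 0'|tail -8
python3 -c "
from h import *
print(togo([.5646,.0694,.0618]))"
```

```text
clock: 13.18
position: [0.5662, 0.0717, 0.0934]
ee_rot: [-0.0, 0.967, 0.256, -0.001]
contact_force: [0.8, -1.1, 0.3]
width: 0.0136
gripper_force: 29.4
[-0.0025  0.0012  0.0316]
clock: 13.52
position: [0.5664, 0.0706, 0.082]
ee_rot: [-0.0, 0.967, 0.255, -0.0]
contact_force: [0.2, -0.0, 0.0]
width: 0.0131
gripper_force: 29.5
[-0.0022  0.0002  0.0202]
```

```bash
M="python3 steer.py"
$M '0 0 0.006 0;0 0 0.006 0;0 0 0.006 0;0 0 0.0025 0;0 0 0 0'|tail -8
$M '0 0 0 0;0 0 0 0'|tail -8
```

```text
clock: 13.93
position: [0.5664, 0.0704, 0.0618]
ee_rot: [-0.0, 0.967, 0.255, -0.0]
contact_force: [-1.5, -0.3, 4.5]
width: 0.0132
gripper_force: 29.8
clock: 14.1
position: [0.5664, 0.0704, 0.0618]
ee_rot: [-0.0, 0.967, 0.255, -0.0]
contact_force: [-1.1, 0.3, 3.6]
width: 0.0134
gripper_force: 29.8
```

```bash
M="python3 steer.py"
$M '0 0 0 0;0 0 0 0;0 0 0 0;0 0 0 0' 0.05|tail -8
$M '0 0 -0.035 0;0 0 -0.035 0;0 0 -0.025 0;0 0 0 0;0 0 0 0'|tail -8
python3 - <<'E'
from h import *
shot("wrist","wG");print(togo([.5417,-.2495,.13]))
E
```

```text
clock: 14.43
position: [0.5666, 0.0705, 0.0615]
ee_rot: [0.0, 0.967, 0.255, -0.0]
contact_force: [-0.2, -0.4, -0.9]
width: 0.0503
gripper_force: 0.0
clock: 14.85
position: [0.5678, 0.0705, 0.1584]
ee_rot: [0.001, 0.967, 0.255, 0.002]
contact_force: [0.3, -0.1, -1.3]
width: 0.0503
gripper_force: 0.0
[-0.1794  0.2661  0.0268]
```

```bash
python3 - <<'E'
from h import *
K,T=load("wG");im=cv2.imread("pics/wG.png");hsv=cv2.cvtColor(im,cv2.COLOR_BGR2HSV)
for n,w,lo in(("red",(.5107,.0389),0),("green",(.5646,.0694),1)):
    P=[np.array([w[0]+.0074*np.cos(a),w[1]+.0074*np.sin(a),z,1]) for z in(.06,.037) for a in np.linspace(0,6.28,40)]
    q=np.array([K@(np.linalg.inv(T)@p)[:3] for p in P]);q=q[:,:2]/q[:,2:]
    H=hsv[...,0];m=((H<8)|(H>172) if n=="red" else (H>40)&(H<85))&(hsv[...,1]>90)
    b=np.zeros(m.shape,np.uint8);cv2.fillConvexPoly(b,cv2.convexHull((q).astype(np.float32)).astype(int),1)
    big=cv2.dilate(b,np.ones((15,15)))
    y,x=np.where(m&(big>0));print(n,"pred",q.min(0).round(),q.max(0).round(),"seen",x.min(),y.min(),x.max(),y.max(),len(x))
E
M="python3 steer.py"
$M '-0.0224 0.0333 0.001 0;-0.0224 0.0333 0.001 0;-0.0224 0.0333 0.001 0;-0.0224 0.0333 0.001 0;-0.0224 0.0333 0.001 0'|tail -1
$M '-0.0224 0.0333 0.001 0;-0.0224 0.0333 0.001 0;-0.0224 0.0333 0.001 0;0 0 0 0;0 0 0 0'|tail -8
$M '0 0 0 0;0 0 0 0'|tail -1
python3 -c "
from h import *
print(togo([.5417,-.2495,.049]))"
```

```text
red pred [303. 320.] [327. 359.] seen 306 318 326 358 452
green pred [302. 233.] [328. 267.] seen 303 231 325 266 276
gripper_force: 0.0
clock: 15.73
position: [0.5408, -0.2514, 0.1465]
ee_rot: [-0.001, 0.967, 0.253, -0.001]
contact_force: [-0.8, 1.0, -0.1]
width: 0.0498
gripper_force: 0.0
gripper_force: 0.0
[-0.0005  0.0015  0.0987]
```

Both cells are seated where predicted. Down to the knob.

```bash
M="python3 steer.py"
$M '-0.0005 0.0012 0.035 0;0 0 0.035 0;0 0 0.02 0;0 0 0.006 0;0 0 0 0'|tail -8
$M '0 0 0 0;0 0 0 0'|tail -1
python3 -c "
from h import *
print(togo([.5417,-.2495,.049]))"
```

```text
clock: 16.32
position: [0.5413, -0.2487, 0.051]
ee_rot: [-0.002, 0.967, 0.256, -0.002]
contact_force: [-0.8, 0.6, -0.4]
width: 0.05
gripper_force: 0.0
gripper_force: 0.0
[-0.001  -0.0024  0.0055]
```

```bash
M="python3 steer.py"
$M '-0.001 -0.0015 0.004 0;0 0 0 0;0 0 0 0;0 0 0 0'|tail -1
python3 -c "
from h import *
print(togo([.5417,-.2495,.049]))"
$M '0 0 0 0;0 0 0 0;0 0 0 0;0 0 0 0;0 0 0 0' 0.015 100|tail -8
python3 -c "
from h import *
print(togo([.5417,-.2495,.049]))"
```

```text
gripper_force: 0.0
[ 0.0011 -0.0003  0.0003]
clock: 17.23
position: [0.541, -0.2503, 0.0494]
ee_rot: [0.0, 0.967, 0.255, 0.0]
contact_force: [-1.5, 0.3, 5.3]
width: 0.0227
gripper_force: 98.3
[ 0.001  -0.0003  0.0004]
```

```bash
M="python3 steer.py"
$M '0 0 -0.035 0;0 0 -0.035 0;0 0 -0.02 0;0 0 0 0;0 0 0 0'|tail -8
python3 - <<'E'
from h import *
print(togo([.5377,.0543,.137]),manip.get_state()["width"])
im,K,T=shot("wrist","wH");Tt=tool()
def pj(p): q=K@(np.linalg.inv(T)@np.append(Tt[:3,:3]@np.array(p)+Tt[:3,3],1))[:3];return (q[:2]/q[2]).round(1)
for dx in(-.002,0,.002): print(dx,"knob top",pj((dx,0,-.001)),pj((dx-.013,0,-.001)),pj((dx+.013,0,-.001)),"flange far edge",pj((dx+.038,0,.025)))
g=cv2.GaussianBlur(cv2.cvtColor(im,cv2.COLOR_RGB2GRAY),(3,3),0)
print([(v,int(g[v,316])) for v in range(150,390,2)])
E
```

```text
clock: 17.65
position: [0.5412, -0.2504, 0.1396]
ee_rot: [0.001, 0.967, 0.255, 0.001]
contact_force: [-0.3, -0.0, -0.4]
width: 0.0232
gripper_force: 98.3
[ 0.1473 -0.2668  0.0022] 0.023173950675482932
-0.002 knob top [313.6 344.6] [313.7 376.7] [313.6 310.7] flange far edge [313.7 220.6]
0 knob top [313.6 339.5] [313.7 371.9] [313.6 305.4] flange far edge [313.7 215.5]
0.002 knob top [313.6 334.4] [313.7 367. ] [313.6 299.9] flange far edge [313.7 210.4]
[(150, 71), (152, 70), (154, 72), (156, 76), (158, 74), (160, 73), (162, 73), (164, 76), (166, 82), (168, 82), (170, 82), (172, 85), (174, 85), (176, 82), (178, 77), (180, 76), (182, 74), (184, 73), (186, 73), (188, 74), (190, 74), (192, 74), (194, 74), (196, 76), (198, 77), (200, 77), (202, 76), (204, 77), (206, 74), (208, 72), (210, 71), (212, 76), (214, 94), (216, 99), (218, 94), (220, 94), (222, 93), (224, 93), (226, 92), (228, 93), (230, 94), (232, 94), (234, 93), (236, 95), (238, 94), (240, 94), (242, 94), (244, 93), (246, 95), (248, 94), (250, 94), (252, 93), (254, 94), (256, 94), (258, 93), (260, 93), (262, 95), (264, 93), (266, 94), (268, 94), (270, 93), (272, 93), (274, 95), (276, 86), (278, 70), (280, 71), (282, 70), (284, 70), (286, 72), (288, 70), (290, 72), (292, 71), (294, 72), (296, 72), (298, 72), (300, 72), (302, 74), (304, 87), (306, 101), (308, 98), (310, 93), (312, 92), (314, 94), (316, 96), (318, 95), (320, 94), (322, 89), (324, 79), (326, 76), (328, 75), (330, 76), (332, 77), (334, 77), (336, 77), (338, 75), (340, 75), (342, 75), (344, 75), (346, 75), (348, 75), (350, 76), (352, 76), (354, 76), (356, 74), (358, 73), (360, 75), (362, 75), (364, 75), (366, 72), (368, 126), (370, 153), (372, 152), (374, 152), (376, 152), (378, 151), (380, 153), (382, 124), (384, 84), (386, 84), (388, 76)]
```

```bash
M="python3 steer.py"
$M '0.0183 -0.0334 0 0;0.0183 -0.0334 0 0;0.0183 -0.0334 0 0;0.0183 -0.0334 0 0;0.0183 -0.0334 0 0'|tail -1
$M '0.0183 -0.0334 0 0;0.0183 -0.0334 0 0;0.0182 -0.033 0 0;0 0 0 0;0 0 0 0'|tail -1
$M '0 0 0 0;0 0 0 0;0 0 0 0'|tail -8
python3 -c "
from h import *
print(togo([.5377,.0543,.1065])-[.001,0,0])"
```

```text
gripper_force: 98.4
gripper_force: 98.4
clock: 18.78
position: [0.5362, 0.0528, 0.1382]
ee_rot: [0.0, 0.967, 0.254, -0.001]
contact_force: [0.3, 0.1, -0.3]
width: 0.0226
gripper_force: 98.4
[ 0.0011 -0.0006  0.0317]
```

```bash
M="python3 steer.py"
$M '0.0011 -0.0006 0.013 0;0 0 0.013 0;0 0 0 0;0 0 0 0;0 0 0 0'|tail -8
python3 -c "
from h import *
print(togo([.5377,.0543,.0919])-[.001,0,0])"
```

```text
clock: 19.2
position: [0.5375, 0.0544, 0.1132]
ee_rot: [0.0, 0.967, 0.254, 0.0]
contact_force: [0.0, -0.0, -1.0]
width: 0.0228
gripper_force: 98.4
[-0.0009  0.0002  0.0213]
```

```bash
M="python3 steer.py"
$M '-0.0008 0.0002 0.002 0;0 0 0.003 0;0 0 0.003 0;0 0 0 0;0 0 0 0'|tail -8
python3 -c "
from h import *
print(togo([.5377,.0543,.0919])-[.001,0,0])"
$M '0 0 0.002 0;0 0 0.002 0;0 0 0 0;0 0 0 0'|tail -8
python3 -c "
from h import *
print(togo([.5377,.0543,.0919])-[.001,0,0])"
```

```text
clock: 19.62
position: [0.537, 0.0541, 0.1053]
ee_rot: [0.001, 0.967, 0.255, 0.001]
contact_force: [0.0, -2.1, 2.8]
width: 0.0228
gripper_force: 98.9
[-0.0003  0.0002  0.0134]
clock: 19.95
position: [0.5373, 0.054, 0.1026]
ee_rot: [0.001, 0.967, 0.255, 0.001]
contact_force: [-1.8, -3.4, 11.0]
width: 0.0231
gripper_force: 99.7
[-0.0006 -0.0001  0.0107]
```

As expected (contact at 15 mm, 11 N near 11 mm). Keep pressing.

```bash
M="python3 steer.py"
$M '0 0 0.002 0;0 0 0.002 0;0 0 0.002 0;0 0 0 0;0 0 0 0'|tail -8
$M '0 0 0.002 0;0 0 0.002 0;0 0 0.001 0;0 0 0 0;0 0 0 0'|tail -8
python3 -c "
from h import *
print(togo([.5377,.0543,.0919])-[.001,0,0])"
```

```text
clock: 20.37
position: [0.5368, 0.0541, 0.0948]
ee_rot: [0.001, 0.967, 0.255, 0.0]
contact_force: [0.4, -3.8, 0.4]
width: 0.0229
gripper_force: 98.5
clock: 20.78
position: [0.5365, 0.0547, 0.0918]
ee_rot: [0.0, 0.967, 0.255, 0.0]
contact_force: [-3.5, -1.7, 16.5]
width: 0.023
gripper_force: 100.6
[-0.0002  0.001  -0.0001]
```

```bash
M="python3 steer.py"
$M '0 0 0.001 0;0 0 0 0;0 0 0 0;0 0 0 0;0 0 0 0'|tail -8
$M '0 0 0 0;0 0 0 0;0 0 0 0;0 0 0 0;0 0 0 0'|tail -8
python3 - <<'E'
from h import *
im,K,T=shot("wrist","wI");Tt=tool()
def pj(p): q=K@(np.linalg.inv(T)@np.append(p,1))[:3];return (q[:2]/q[2]).round(1)
e=Tt[:3,0]*.038
print("flange far edge, home", pj(np.array([.5377,.0543,.0665])+e),"if 4 mm high",pj(np.array([.5377,.0543,.0705])+e))
g=cv2.GaussianBlur(cv2.cvtColor(im,cv2.COLOR_RGB2GRAY),(3,3),0);print([(v,int(g[v,316])) for v in range(196,232)])
E
```

```text
clock: 21.2
position: [0.5366, 0.0548, 0.0918]
ee_rot: [0.0, 0.967, 0.255, 0.001]
contact_force: [-5.7, -1.0, 22.9]
width: 0.0233
gripper_force: 101.4
clock: 21.62
position: [0.5366, 0.0548, 0.0918]
ee_rot: [0.0, 0.967, 0.255, 0.001]
contact_force: [-4.9, -2.3, 21.9]
width: 0.0232
gripper_force: 101.4
flange far edge, home [318.9 212.9] if 4 mm high [319.  215.3]
[(196, 59), (197, 49), (198, 49), (199, 51), (200, 52), (201, 51), (202, 52), (203, 54), (204, 54), (205, 53), (206, 52), (207, 53), (208, 55), (209, 69), (210, 103), (211, 116), (212, 93), (213, 80), (214, 90), (215, 100), (216, 100), (217, 96), (218, 94), (219, 95), (220, 96), (221, 94), (222, 93), (223, 94), (224, 96), (225, 95), (226, 94), (227, 94), (228, 94), (229, 94), (230, 94), (231, 93)]
```

The cap is hard against the shoulder: z did not change as the force rose from 16 to 22 N, and the flange edge appears about where it should when home. Handing in.

```bash
python3 -c "
from rig import manip, camrig
print(manip.sign_off())"
```

```text
the job is handed in; nothing more can be done
None
```

The job is handed in, though sign-off returned no verdict: both cells are fully down (red in well 1 first, then green in well 2), the cap is snapped home, the fingers are still on the knob pressing with about 22 N, and it took about 22 s.

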